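# Clamp a circuit board in the programming jig

### The arm

A 7-joint arm with a two-finger parallel gripper is mounted at the origin on the work surface. World frame = base frame: x ahead of the robot, y to its left, z up, the work surface at z = 0. Lengths are in m, angles in rad, forces in N, time in s.
With the tool pointing down it reaches from about 0.425 to 0.925 m from the base axis. Payload 6.8 kg.
Tool frame: the origin (TCP) lies on the front face of the gripper's body, between the roots of the fingers; the fingertips stand 73 mm ahead of it and the grasp point (between the pads) lies 54 mm ahead of it (env.nose_length is the distance from the TCP to the fingertips, in m); z points along the fingers, y is the line along which they close (so a half turn about z gives the same grasp; the last joint's range is limited). The gripper opens to 85 mm and grips with 20 to 120 N. Pads are 22 mm wide; open, the fingers measure 114 mm over their backs; the gripper's body (76 mm by 85 mm) begins 54 mm behind the grasp point. The pads swing forward as they close: fully open they stand 13 mm farther back than shut.
Start: joints at [-1.39, 0.477, 0.022, 1.555, -0.011, 1.109, -0.083], TCP at [0.192, 0.647, 0.304] pointing down, gripper open.
Joint ranges: [-2.96, 2.96], [-0.34, 2.1], [-1.41, 1.46], [0.24, 2.44], [-1.37, 4.51], [0.17, 1.92], [-2.96, 2.96]. Speed limits (rad/s): [2.39, 2.39, 3.14, 3.14, 3.14, 3.14, 3.14].

### API

Orientations are given as a unit quaternion [w, x, y, z].
In Python, from cell import env, kin, camera, calibration, job gives the robot as it stands. The module is installed in compiled form; this text tells all that it offers. Calls block until the motion is done:
- env.reach(position, orientation): joint-space move of the TCP to a pose.
- env.movel(position, velocity=0.15, rot=None, stop_force=None): straight line of the TCP; rot=None keeps the orientation; velocity is the mean speed in m/s. With stop_force (N) it stops when the force on the tool has changed by that much, and returns True; else False.
- env.goto_joints(angles): joint-space move.
- env.grip(opening, f_grip=None): finger opening in m; f_grip is the grip in N (None keeps the last); returns when the fingers have stopped.
- env.dwell(seconds).
- kin.inverse_kinematics(position, orientation): joint angles nearest the present ones, or None.
- env.get_state(): the state.
- camera(name): name is "scene" or "top"; returns (picture, depth): 480x640x3 uint8, blue, green, red; 480x640 float32, m along the optical axis (not along the pixel's ray), 0 where there is no reading.
- calibration(name): a dict with "fx", "fy", "cx", "cy" (pixels), "k1" (the pictures are not rectified: a ray, as slopes to the right and down, at radius r is drawn at 1 + k1 r^2 times it, then the intrinsics apply), "rvec" (rotation vector, rad) and "tvec" (3), from world to camera coordinates, as OpenCV has them. Camera axes: x right, y down, z forward; pixel columns grow to the right and rows downward; lengths in m; the calibration is good to about 2 mm. A picture is of the moment at which its call begins. calibration takes no time and is no camera call.
A pose or a line that the arm cannot do raises env.PlanningError and nothing moves.
- job.job_done(): hands the job in; it is judged then, once.
The state is a dict: "time": time; "qpos": joint angles; "joint_velocities": joint speeds; "joint_torque": joint torques, N m; "tcp_pos": TCP position; "orientation": TCP orientation; "force": force on the tool from outside, world axes, zero at the start; "torque": the same for the moment, N m; "opening": finger opening in m; "gripper_force": force on a finger pad.
Only numpy, scipy, OpenCV 4.12 (cv2) and the standard library are available. Lean on these libraries where they do the work, as an engineer would, in place of code of your own. Each camera call takes 0.05 s, during which the arm holds its last target. There are 200 camera calls.

### The job

The green circuit board sits in its black carrier, part-way into the programming jig. Push the carrier with a fingertip along between the rails until it is fully home against the end stop, then push the clamp's red handle down past its dead point so that it snaps into lock and the rubber pad holds the board. Pick nothing up, leave everything else on the bench where it is, and finish with the hand clear.

Things in the scene. Friction and masses are not known exactly. Their poses are not given: they have to be found in the camera images.
- jig: Programming jig, fixed to the bench. Origin: bench top under the carrier's centre when home. x: along the rails to the end stop; y: across, away from the clamp; z up. Aluminium plate x -115 to 85, y -58 to 58, top at z = 12 mm, with a tongue at -y bearing a steel toggle clamp (bracket 57 mm high, y -126 to -62). Two grey rails, 14 mm above the plate, 83 mm apart, x -70 to 62 mm.
- nest_home (a point): Point on the plate top, midway between the rails, where the carrier's origin lies when fully home: 12 mm above the jig's origin, axes as the jig's.
- end_stop (a point): Centre of the near face of the grey end stop, which the carrier's far end meets when home: x = 55, y = 0, z = 19 mm in the jig's frame, 7 mm above the plate. The stop is 14 mm high and 14 mm thick, with a black probe block on top, 26 mm above the plate.
- carrier: Black carrier, 110 (x) by 80 (y) by 10 mm, with a green board on it: board top 12 mm above its underside, parts up to 3 mm more. Loose, 0.08 to 0.17 kg, flat on the plate between the rails (1.5 mm play each side), 15 to 45 mm short of home at the start. Origin: centre of its underside, axes as the jig's. Its near end, to push on, is the upright face at its x = -55 mm.
- clamp_handle (a joint): Angle of the clamp's handle against its hold-down arm, rad; grows as the handle is pushed over and down. 0: open as found, handle 66 degrees above level. Moves easily and stays put up to about 1.9, where the pad meets the board and a spring resists; dead point about 2.15 (handle 11 degrees above level): short of it, it springs back; past it, it snaps by itself to 2.25-2.29: locked, handle level.
- handle_grip (a point): Point on the upper face of the clamp's red grip (19 mm wide, 14 thick, 74 long, 30 of it beyond this point). Axes: x across the handle, -y to its free end, z out of the upper face. In the jig's frame x = 18 mm and (y, z) = (-123, 140) open, (-140, 136), (-153, 124), (-158, 115), (-162, 104), (-165, 92), (-168, 80) dead point, (-170, 66) mm locked. Pushing takes 1 to 2 N, before the dead point 9 N.
- grip_midway (a point): Point fixed in the jig's frame (axes as the jig's) that handle_grip passes midway, at 1.15 rad: x = 18, y = -153, z = 124 mm. Open, the clamp's raised arm stands ahead of the handle, its tip about y = -40, z = 110 mm, leaving some 70 mm free between arm and handle at the height of the grip.
- grip_locked (a point): Point fixed in the jig's frame (axes as the jig's) where handle_grip lies when the clamp is locked: x = 18, y = -170, z = 66 mm. Nothing stands under the grip but the bench.
- clamp_pad: Sprung rubber pad, 17 mm across, under the tip of the clamp's hold-down arm. Origin: centre of its lower face; z along its spindle, up when locked. Locked, it stands on the board at x = 18, y = 0 mm in the jig's frame and presses it with 18 to 30 N.
- cutters: Side cutters with blue handles, 125 mm long, lying on the bench beside the jig. Leave alone. Origin: bench level, at the middle.
- spare_board: Another carrier, with a blue board, 110 x 80 x 12 mm, lying flat on the bench. Leave alone. Origin: centre of its underside.
- solder_reel: Grey reel of solder, 54 mm across, 40 mm high, standing beyond the jig. Leave alone. Origin: centre of its underside.
- flux_bottle: White bottle with a red cap, 28 mm across, 62 mm high, on the near side of the clamp. Leave alone. Origin: centre of its underside.
- antenna: Small black antenna standing on a disc 48 mm across, with a thin rod and blue tip, 96 mm high, beyond the clamp. Leave alone. Origin: centre of its underside.
- tube_cup: Blue cup of blue plastic tubes, 72 mm across, 160 mm high, at the robot's right. Leave alone. Origin: centre of its underside.
- parts_box: Clear open box of small parts, 110 x 75 x 30 mm, at the robot's left. Leave alone. Origin: centre of its underside.
Mind the look-alikes: they are no part of the job. Leave any orange or yellow look-alike of the carrier alone.

How it is judged:
By the outcome, as a careful person would: the job done as asked, in the order asked, and still so for the second after the job is handed in, with the robot touching nothing.
It also fails if it takes over 42 s, if anything falls off the work surface, if the arm or the gripper's body presses on something with over 40 N, if the wrist force passes 120 N, or if a joint passes its speed limit or range.

## Working session

There is one attempt and no reset: what is moved stays moved. The work goes in short steps, each a Python script; the robot and the scene stay as the last script left them, time stands still between calls to the robot, and variables do not carry over. Pictures are saved under pics/ and viewed, at most 10 in all, crops included, and the job is handed in when it is done.

```bash
mkdir -p pics; ls; python3 - <<'E'
from cell import env,camera,calibration
import cv2,numpy as np
for n in("scene","top"):
    p,d=camera(n); cv2.imwrite(f"pics/{n}0.png",p); np.save(f"{n}_d.npy",d); print(n,calibration(n))
print(env.get_state()["time"],env.nose_length)
E
```

```text
pics
scene {'fx': 581.8335544553473, 'fy': 581.8335544553473, 'cx': 316.32128990310684, 'cy': 231.6559124349651, 'k1': 0.018464877778175712, 'rvec': array([ 1.24106001,  2.4673366 , -0.7708734 ]), 'tvec': array([ 0.34551527, -0.31891577,  1.64500451])}
top {'fx': 480.73886985016185, 'fy': 480.73886985016185, 'cx': 321.71403458665145, 'cy': 233.92862079874234, 'k1': -0.05555521776557914, 'rvec': array([ 2.20106525, -2.15876424,  0.11277427]), 'tvec': array([-0.04290435,  0.57336713,  1.36003825])}
0.1 0.0726
```

View pics/scene0.png

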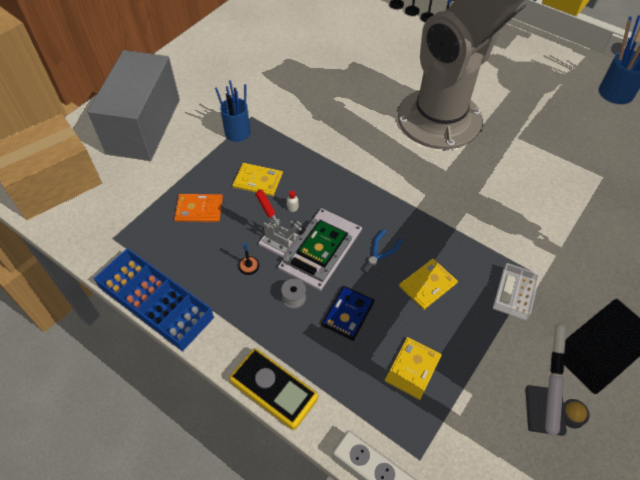

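View pics/top0.png

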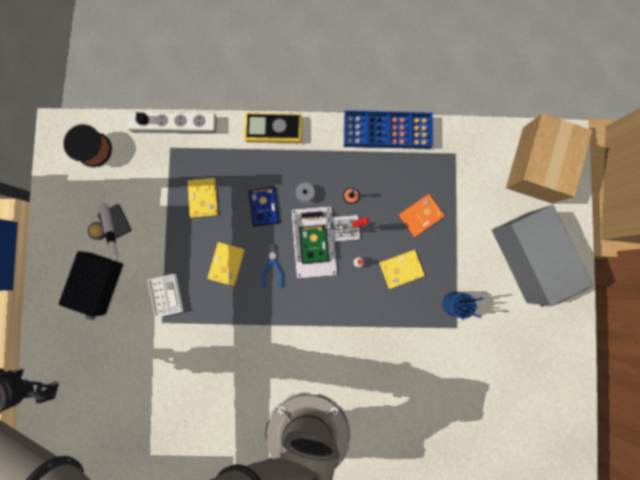

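```bash
python3 - <<'E'
import cv2,numpy as np
a=cv2.imread("pics/scene0.png")[180:300,230:380]; b=cv2.imread("pics/top0.png")[190:290,280:400]
cv2.imwrite("pics/c1.png",cv2.resize(a,None,fx=5,fy=5,interpolation=cv2.INTER_CUBIC))
cv2.imwrite("pics/c2.png",cv2.resize(b,None,fx=6,fy=6,interpolation=cv2.INTER_CUBIC))
E
```

```text
(no output)
```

View pics/c1.png

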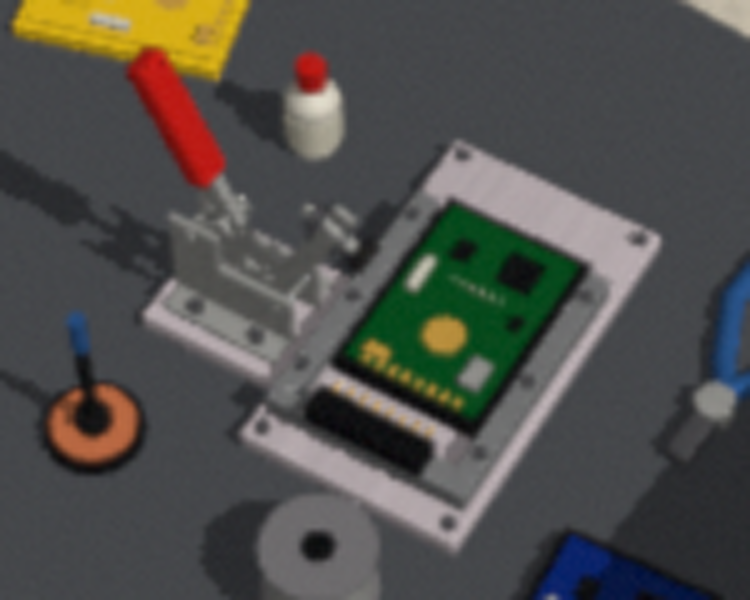

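View pics/c2.png

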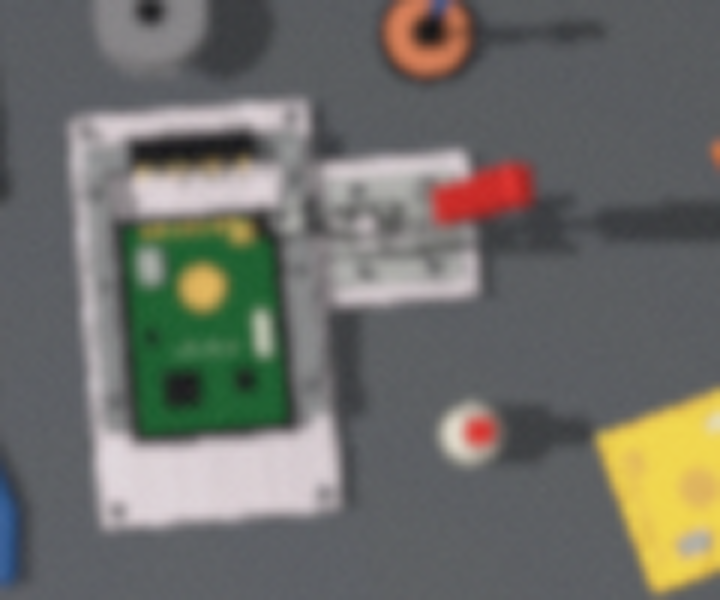

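Scene crop: the green board in the jig is at scene (325,242), top (314,245). Look-alikes: yellow (258,179), (429,284) and (415,367), orange (199,207), blue spare (348,312), all outside the jig. I choose the green one; the crop confirms it lies between the rails, with the black probe block at its far end and the open red handle at scene (266,204).

```bash
cat > h.py <<'E'
import numpy as np,cv2
from scipy.spatial.transform import Rotation as R
from cell import env,kin,camera,calibration,job
def ray(n,uv):
    c=calibration(n); K=np.array([[c['fx'],0,c['cx']],[0,c['fy'],c['cy']],[0,0,1]])
    s=cv2.undistortPoints(np.array(uv,float).reshape(-1,1,2),K,np.array([c['k1'],0,0,0,0]))[:,0]
    M=cv2.Rodrigues(c['rvec'])[0]; d=np.c_[s,np.ones(len(s))]@M
    return -M.T@c['tvec'],d
def cast(n,uv,z):
    o,d=ray(n,uv); return (o+d*((z-o[2])/d[:,2])[:,None])
def fit(loc,w):
    loc=np.array(loc,float);w=np.array(w)[:,:2];a=loc-loc.mean(0);b=w-w.mean(0)
    t=np.arctan2((a[:,0]*b[:,1]-a[:,1]*b[:,0]).sum(),(a*b).sum()); m=R.from_euler('z',t).as_matrix()[:2,:2]
    o=w.mean(0)-m@loc.mean(0); return o,t,(loc@m.T+o-w)*1e3
S=lambda p:(np.array(p)+.5)/5-.5+[230,180]
T=lambda p:(np.array(p)+.5)/6-.5+[280,190]
E
python3 - <<'E'
from h import *
np.set_printoptions(precision=4,suppress=True)
L=np.array([[-115,-58],[-115,58],[85,58],[85,-58]])/1e3
ps={'scene':S([[455,140],[660,238],[456,545],[243,435]]),'top':T([[340,512],[103,530],[70,120],[305,98]])}
be={'scene':S([[455,203],[588,268]]),'top':T([[292,425],[140,437]])}
W=[]
for n in ps:
    w=cast(n,ps[n],.012);W.append(w);o,t,r=fit(L,w);print(n,o,t);print(r)
    m=R.from_euler('z',t).as_matrix()[:2,:2];print('near edge in jig',(cast(n,be[n],.024)[:,:2]-o)@m)
o,t,r=fit(np.r_[L,L],np.vstack(W));print('both',o,t)
# red grip check by centroid in both views
C=[]
for n,roi in(('scene',(185,240,250,285)),('top',(205,240,345,375))):
    p=cv2.imread(f'pics/{n}0.png').astype(int);k=(p[...,2]>110)&(p[...,1]<70)&(p[...,0]<80)
    y,x=np.nonzero(k[roi[0]:roi[1],roi[2]:roi[3]]);u=[x.mean()+roi[2],y.mean()+roi[0]];C.append(ray(n,[u]));print(n,u,len(x))
(o1,d1),(o2,d2)=C;s=np.linalg.lstsq(np.c_[d1[0],-d2[0]],o2-o1,rcond=None)[0]
p1=o1+s[0]*d1[0];p2=o2+s[1]*d2[0];q=(p1+p2)/2;m=R.from_euler('z',t).as_matrix()
print('grip',q,p1-p2,m.T@(q-[*o,0]))
E
```

```text
scene [ 0.5681 -0.0056] 0.10870258246544566
[[-0.3912  0.0937]
 [-1.5807  0.1327]
 [ 0.7282  0.7032]
 [ 1.2437 -0.9295]]
near edge in jig [[-0.0735 -0.0345]
 [-0.0725  0.0395]]
top [ 0.5667 -0.0074] 0.10298334943087172
[[ 1.1049 -0.6685]
 [-0.0032  0.667 ]
 [ 0.0853  0.4633]
 [-1.187  -0.4618]]
near edge in jig [[-0.0727 -0.0374]
 [-0.0723  0.0357]]
both [ 0.5674 -0.0065] 0.10582728738110309
scene [np.float64(265.2062780269058), np.float64(202.82959641255604)] 223
top [np.float64(361.0275229357798), np.float64(221.88073394495413)] 109
grip [ 0.5979 -0.1336  0.1298] [-0.0023  0.0035 -0.0006] [ 0.0169 -0.1296  0.1298]
```

```bash
cat >> h.py <<'E'
O=np.array([.5674,-.0065]);TH=.1058
MJ=R.from_euler('z',TH)
def tcp(x,y,ztip): # jig-frame mm, fingertip height -> world TCP
    p=MJ.apply([x/1e3,y/1e3,0]);return [O[0]+p[0],O[1]+p[1],ztip/1e3+env.nose_length]
def quat(a): # tool z down, tool y along jig x turned by a
    ey=MJ.apply([np.cos(a),np.sin(a),0]);ez=np.array([0,0,-1.]);ex=np.cross(ey,ez)
    q=R.from_matrix(np.c_[ex,ey,ez]).as_quat();return [q[3],*q[:3]]
def jig(): 
    s=env.get_state();p=np.array(s['tcp_pos'])-[*O,env.nose_length];return (MJ.inv().apply(p)*1e3).round(1),np.round(MJ.inv().apply(s['force']),1),round(s['time'],2)
E
python3 - <<'E'
from h import *
np.set_printoptions(precision=2,suppress=True)
best=None
for a in(0,np.pi):
    q=kin.inverse_kinematics(tcp(-105,0,200),quat(a));q2=kin.inverse_kinematics(tcp(18,-100,130),quat(a));print(a,q,q2)
    if q is not None and (best is None or abs(q[6])<abs(best[1])): best=(a,q[6])
a=best[0];print(a);open('a.txt','w').write(str(a))
env.reach(tcp(-105,0,200),quat(a))
env.grip(0.0)
env.movel(tcp(-105,0,40),velocity=.2);print(jig())
env.movel(tcp(-105,0,16.5),velocity=.08,stop_force=8);print(jig())
print(env.movel(tcp(-58,0,16.5),velocity=.03,stop_force=8),jig())
p,_=camera('scene');cv2.imwrite('pics/s1.png',cv2.resize(p[160:300,220:400],None,fx=4,fy=4,interpolation=cv2.INTER_CUBIC))
E
```

```text
0 [-0.77  0.19  0.78  2.12 -0.17  0.89  0.21] [-0.52  0.61  0.82  1.86 -0.56  0.92  0.68]
3.141592653589793 [-1.13  0.41  1.31  2.13 -0.48  0.96 -2.58] [-0.72  0.89  1.27  1.87 -0.95  1.15 -2.13]
0
(array([-104.4,   -0.2,   40.7]), array([ 0.3, -0.1, -0.3]), 4.36)
(array([-105.1,   -0.1,   16.5]), array([-0. ,  0.3, -0.4]), 4.8)
True (array([-61.1,   0.1,  16. ]), array([-0.7, -0.8,  1.2]), 6.22)
```

View pics/s1.png

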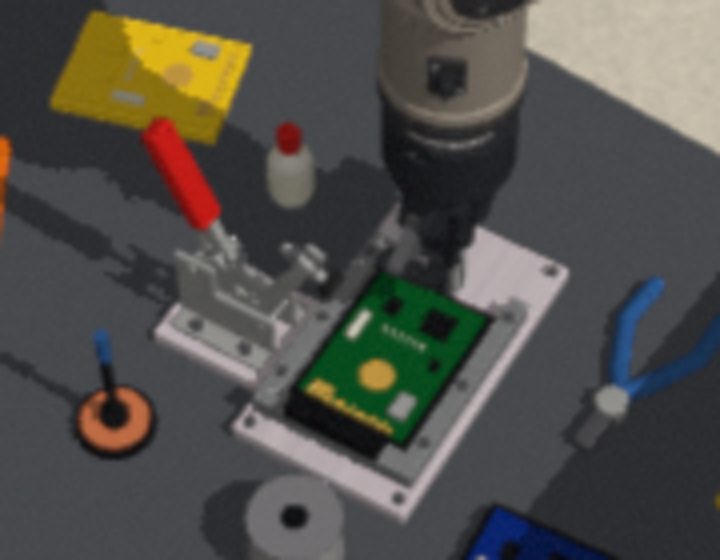

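The green board now reaches the black probe block (about (345,415) in the crop), so the carrier seems home. I'll push gently once more, back off and measure.

```bash
python3 - <<'E'
from h import *
print(env.movel(tcp(-52,0,16.5),velocity=.02,stop_force=10),jig())
env.movel(tcp(-90,0,17),velocity=.15)
env.movel(tcp(-95,0,110),velocity=.3)
print(jig())
p,_=camera('top');cv2.imwrite('pics/t2.png',cv2.resize(p[190:290,280:400],None,fx=6,fy=6,interpolation=cv2.INTER_CUBIC))
p,_=camera('scene');cv2.imwrite('pics/s2.png',cv2.resize(p[180:300,230:380],None,fx=5,fy=5,interpolation=cv2.INTER_CUBIC))
E
```

```text
True (array([-60.6,   0.1,  15.7]), array([-1.4,  0. ,  6.7]), 6.55)
(array([-93.5,   0.4, 111.1]), array([ 0.2, -0.6,  0.3]), 7.35)
```

View pics/s2.png

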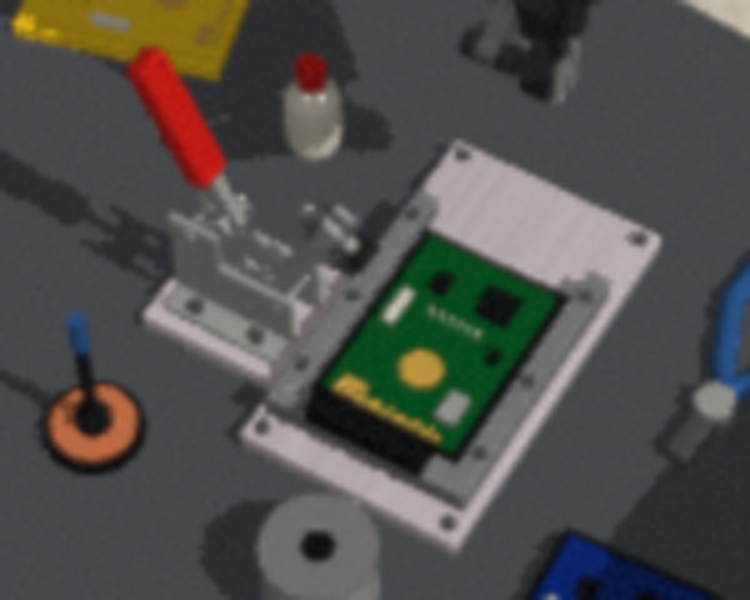

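```bash
python3 - <<'E'
from h import *
e=cast('scene',S([[430,233],[565,298]]),.024);print('near edge',MJ.inv().apply(e-[*O,0])*1e3)
env.movel(tcp(-95,0,200),velocity=.35)
env.movel(tcp(18,-97,200),velocity=.25)
env.movel(tcp(18,-97,138),velocity=.2,stop_force=6);print(jig())
for y,z in[(-123,139),(-140,135),(-153,123),(-158,114),(-162,103),(-165,91),(-168,79)]:
    h=env.movel(tcp(18,y+10,z),velocity=.06,stop_force=25);print(h,*jig())
    if h:break
p,_=camera('scene');cv2.imwrite('pics/s3.png',cv2.resize(p[160:300,220:400],None,fx=4,fy=4,interpolation=cv2.INTER_CUBIC))
E
```

```text
near edge [[-50.99833631 -35.24218865  24.        ]
 [-51.05106155  39.03057299  24.        ]]
(array([ 16.8, -95.7, 185.1]), array([-0.2,  1.3, -1. ]), 8.81)
False [  18.2 -113.   139.3] [0.4 0.7 0.9] 9.82
False [  17.8 -130.9  134.9] [ 1.  -0.2  0.2] 10.26
False [  17.6 -143.5  122.5] [ 0.8 -0.8  0.2] 10.7
False [  17.7 -148.2  113.5] [ 0.  -1.3  0.4] 11.03
False [  17.7 -152.1  102.4] [ 0.1 -0.6 -0.3] 11.37
False [  18.8 -155.3   91.4] [ 1.6 -0.1  4.8] 11.72
False [  17.3 -157.7   78.5] [0.2 0.5 0.9] 12.08
```

View pics/s3.png

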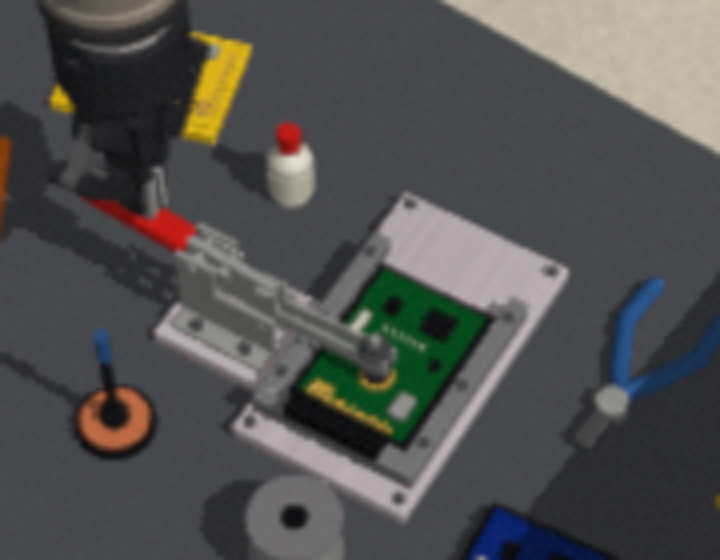

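The pad is on the board (378,355) and the handle is nearly level. I'll press through to lock, then lift clear.

```bash
python3 - <<'E'
from h import *
for z in(72,64):
    h=env.movel(tcp(18,-159,z),velocity=.04,stop_force=25);print(h,*jig())
    if h:break
env.movel(tcp(18,-159,120),velocity=.2)
env.movel(tcp(-80,-159,220),velocity=.3);env.dwell(.3)
print(jig())
p,_=camera('scene');cv2.imwrite('pics/s4.png',cv2.resize(p[160:300,220:400],None,fx=4,fy=4,interpolation=cv2.INTER_CUBIC))
E
```

```text
False [  17.7 -158.9   71.6] [ 0.1 -0.1 -0.9] 12.46
False [  18.6 -159.5   65.1] [-1.6  1.1  9.5] 12.81
(array([ -79.6, -158.7,  218.9]), array([-0.1, -0.3, -0.2]), 14.16)
```

View pics/s4.png

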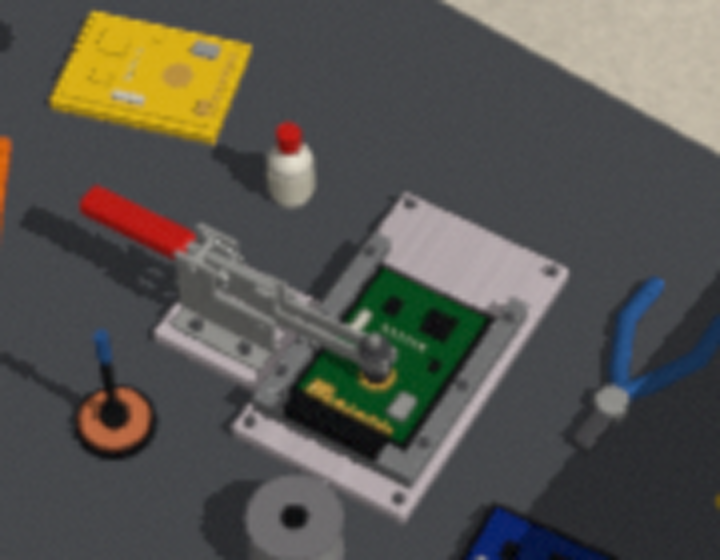

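The handle stays down at (135,218) and the hand is out of view. I'll compare its position with the predicted locked grip before handing in.

```bash
python3 - <<'E'
from h import *
c=calibration('scene');K=np.array([[c['fx'],0,c['cx']],[0,c['fy'],c['cy']],[0,0,1]])
def pr(P): return cv2.projectPoints((MJ.apply(np.array(P)/1e3)+[*O,0]),c['rvec'],c['tvec'],K,np.array([c['k1'],0,0,0]))[0][:,0]
# grip centre-line ends at lock and at dead point (11 deg)
g=lambda y,z,t:[[18,y-s*np.cos(t)-7*np.sin(t),z+s*np.sin(t)-7*np.cos(t)] for s in(30,-7,-44)]
for n,a in(('locked',(-170,66,0)),('dead',(-168,80,.19))):print(n,((pr(g(*a))-[220,160]+.5)*4-.5).round(0).tolist())
p=cv2.imread('pics/s4.png').astype(int);k=(p[...,2]>110)&(p[...,1]<70)&(p[...,0]<80);k[:,230:]=0
y,x=np.nonzero(k);print('seen centroid',x.mean(),y.mean(),'free end x',x.min())
E
```

```text
locked [[87.0, 199.0], [138.0, 224.0], [191.0, 250.0]]
dead [[85.0, 179.0], [137.0, 211.0], [190.0, 244.0]]
seen centroid 133.85361317747078 231.00159404888416 free end x 6
```

```bash
python3 - <<'E'
from h import *
p=cv2.imread('pics/s4.png').astype(int);k=(p[...,2]>90)&(p[...,1]<70)&(p[...,0]<80);k[:,230:]=0;k[:,:60]=0;k[:150]=0;k[300:]=0
y,x=np.nonzero(k);print(x.mean(),y.mean(),x.min(),np.polyfit(x,y,1)[0],'want locked 138,224 slope',51/104,'dead 137,211 slope',65/105)
E
```

```text
134.59871509760316 220.25030887076846 78 0.4083622721006642 want locked 138,224 slope 0.49038461538461536 dead 137,211 slope 0.6190476190476191
```

```bash
python3 -c "
from h import *
print(job.job_done())"
```

```text
the job is handed in; nothing more can be done
None
```

The carrier is home against the end stop, the clamp is locked on the board, the hand is clear, and I handed the job in at about 14 s; no verdict came back.

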